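# Pack the restringing kit into its fitted tray

## Robot

A 6-joint arm with a two-finger parallel gripper is mounted at the origin on a cart in front of the work surface, level with it; the furniture and walls round the work are solid. World frame = base frame: x ahead of the robot, y to its left, z up, the work surface at z = 0. Lengths are in m, angles in rad, forces in N, time in s.
With the tool pointing down it reaches from about 0.375 to 0.9 m from the base axis. Payload 3.1 kg.
Tool frame: the origin (TCP) lies on the centre line of the jaws, within the pads' length; the fingertips stand 8 mm ahead of it and the grasp point (between the pads) lies 11 mm behind it; z points along the fingers, y is the line along which they close (so a half turn about z gives the same grasp; the last joint's range is limited). The gripper opens to 87 mm and grips with 3 to 60 N. Pads are 19 mm wide; open, the fingers measure 117 mm over their backs; the gripper's body (75 mm by 190 mm) begins 51 mm behind the grasp point.
Start: joints at [-1.355, 0.527, 1.433, -0, 1.181, -0.178], TCP at [0.24, -0.577, 0.231] pointing down, gripper open.
Joint ranges: [-3.08, 3.08], [-0.75, 2.2], [0.22, 2.44], [-1.43, 4.57], [0, 2.65], [-2.85, 2.85]. Speed limits (rad/s): [2.79, 2.79, 3.14, 3.14, 3.14, 3.14].

## Interface

Orientations are given as a unit quaternion [x, y, z, w].
In Python, from rig import robot gives the robot as it stands. The module is installed in compiled form; this text tells all that it offers.
- The arm moves only by the tool send_rows, never from a script. Its argument "increments" is one flat list of numbers, 7 for each row, row after row: the turn, a rotation vector about the world's x, y, z in rad, then the shift along the world's x, y, z in cm, then the opening, from 0 (shut) to 1 (fully open). A call has 1 to 20 rows; each row shifts and turns the commanded pose from where the row before left it; what a row does not reach is not made up. A row lasts 1/12 s, in which the tool goes at most 41.7 mm and 7.16 degrees, less where a joint would pass 70% of its speed; a pose out of reach is approached as far as the arm can. A call is refused whole if a number of a shift passes 4.17 or a number of a turn 0.125, either way. A call with a gripper value outside its range is refused whole. The fingers move at their own pace and stop on an object; "newtons" is the grip in N (left out, the last holds). Time passes only in rows, so rows that do not move let the fingers close. It gives the time, the measured TCP pose, the force, the opening and the grip force at its end, in the units of the state.
- robot.get_obs(): the state, without advancing time (a new reading comes with each control period).
- robot.camera(name): name is "side" or "top"; returns a dict with "image" (400x640x3 uint8, red, green, blue), "range_z" (400x640 float32, m along the optical axis (not along the pixel's ray), 0 where there is no reading), "fx", "fy", "cx", "cy" (pixels), "dist_coeffs" ([k1, k2, p1, p2, k3] as OpenCV has them; the pictures are not rectified), "R" (3x3) and "t" (3): a world point X has camera coordinates R X + t. Camera axes: x right, y down, z forward; pixel columns grow to the right and rows downward; lengths in m; the calibration is good to about 2 mm. A picture is of the moment at which its call begins.
- robot.hand_in(): hands the job in; it is judged then, once.
The state is a dict: "time": time; "q": joint angles; "joint_velocities": joint speeds; "joint_torque": joint torques, N m; "position": TCP position; "tool_rot": TCP orientation; "ft_force": force on the tool from outside, world axes, zero at the start; "moment": the same for the moment, N m; "grip_width": finger opening in m; "grip_force": force on a finger pad.
Only numpy, scipy, OpenCV 4.12 (cv2) and the standard library are available. Lean on these libraries where they do the work, as an engineer would, in place of code of your own. Each camera call takes 0.05 s, during which the arm holds its last target. There are 200 camera calls.

## Task

Pack the restringing kit for the next guitar: pick the red-handled side cutters, the blue string winder, the orange fold-out hex-key set and the small black pot with the white lid out from among the other things on the bench, and lay each one in the yellow-floored cut-out of the tray that was made for its shape, fully down on the cut-out's floor (the pot upright). Leave the fretting things - the brown glass jar and the brass bar - where they are.

Things in the scene. Friction and masses are not known exactly. Their poses are not given: they have to be found in the camera images.
- cutters_mid (a point): Side cutters (pliers) with red handles and grey jaws, lying flat on the grey board; 52 wide x 140 long x 14 mm high, 0.16 kg. The point is the centre, half-way up (7 mm above the underside). y axis = long direction, x = across; grasp here across x (the solid width is 44 mm), with the fingertips close to the board.
- winder_mid (a point): Blue string winder lying flat, 132 long (y axis) x 26 x 24 mm high, 0.05 kg. Square blue head, 26 wide, 24 high, at y = +21 to +66 mm; round black knob, 22 mm, at the -y end; between them an arm 12 mm wide, 8 to 16 mm above the underside, free from y = -43 to +21 mm. The point is mid-length, 12 mm above the underside; x = across. Grasp the arm across x at about y = -8 mm.
- hexkey_mid (a point): Orange fold-out hex-key set, a closed block 24 wide x 84 long x 22 mm high, 0.07 kg, lying on the board. The point is its centre, 11 mm above the underside; y axis = long direction, x = across: grasp across x.
- pot_mid (a point): Small round black pot with a white lid, standing upright on the board; 38 mm diameter, 32 mm high (black body 20, lid 12 mm), 0.05 kg. The point is on its axis, 16 mm above the underside. Grasp by the upper half, because its cut-out has no finger recess.
- pocket_cutters (a point): Centre of the floor of the cutters' cut-out: a rectangle 68 x 162 mm, 8 mm deep, floor 8 mm above the board, with a 50 mm long finger recess at mid-length on both sides that reaches 48 mm from the centre line. y axis = long direction of the cut-out, x = across, z up. The cutters may lie either way round.
- pocket_winder (a point): Mid-length point on the floor of the winder's cut-out, a dumb-bell along its y axis, 8 mm deep, floor 8 mm above the board: head bay 42 mm wide at y = +13 to +74 mm, arm slot 21 mm wide, knob bay 38 mm wide at y = -74 to -36 mm, and across the arm a finger recess from y = -28 to +13 mm, 36 mm to each side. The winder fits one way only: its +y (head) along this +y, winder_mid over this point.
- pocket_hexkey (a point): Centre of the floor of the hex-key set's cut-out: a rectangle 40 x 100 mm, 8 mm deep, floor 8 mm above the board, with a 44 mm long finger recess at mid-length on both sides that reaches 41 mm from the centre line. y axis = long direction, x = across. Either way round is right.
- pocket_pot (a point): Centre of the floor of the pot's cut-out: round, 54 mm in diameter, 8 mm deep, no finger recess. All cut-outs are in black inserts with yellow floors, side by side in any order 103.5 mm apart, in one low wooden tray (426 x 189 mm, walls 20 mm high) fixed on a grey felt-topped board, whose top is 45 mm above the bench (z = 0.045 m). Floors are 8 mm, black tops 16 mm above the board.
- amber_jar: Bystander: brown glass jar with a black lid and a cream label, 44 mm diameter, 55 mm high, standing on the board; leave it.
- brass_bar: Bystander: square brass bar 12 x 130 x 12 mm (long in y), lying on the board in front of the tray; leave it.

How it is judged:
At the end, for the whole second after the job is handed in: Each tool lies at rest in its own cut-out: centre within 16 mm of the cut-out's centre, on the floor within 3.5 mm, level within 0.12 rad; long tools along the cut-out within 0.3 rad (hex keys 0.35) (horizontal distance between cutters_mid and pocket_cutters below 0.016 m and z of cutters_mid in the frame of pocket_cutters below 0.0105 m and angle between each of cutters_mid, hexkey_mid, winder_mid, pot_mid's own z axis and vertical below 0.12 rad and linear speed of each of cutters, hexkey, winder, pot below 0.02 m/s and angle between the y axis of cutters_mid and the y axis of pocket_cutters, either way round below 0.3 rad and horizontal distance between hexkey_mid and pocket_hexkey below 0.016 m and z of hexkey_mid in the frame of pocket_hexkey below 0.0145 m and angle between the y axis of hexkey_mid and the y axis of pocket_hexkey, either way round below 0.35 rad and horizontal distance between winder_mid and pocket_winder below 0.016 m and z of winder_mid in the frame of pocket_winder below 0.0155 m and angle between the y axis of winder_mid and the y axis of pocket_winder, either way round below 0.3 rad and horizontal distance between pot_mid and pocket_pot below 0.016 m and z of pot_mid in the frame of pocket_pot below 0.0195 m); the robot touches nothing.
It fails at once if the brown glass jar is moved more than 20 mm (distance of amber_jar from where it was at the start of the episode above 0.02 m).
It fails at once if the brass bar is moved more than 20 mm (distance of brass_bar from where it was at the start of the episode above 0.02 m).
It also fails if it takes over 96 s, if anything falls off the work surface, if the arm or the gripper's body presses on something with over 40 N, if the wrist force passes 120 N, or if a joint passes its speed limit or range.

## Working session

There is one attempt and no reset: what is moved stays moved. The work goes in short steps, Python scripts to look and compute and a tool call to move; the robot and the scene stay as the last step left them, time stands still between calls to the robot, and variables do not carry over. Pictures are saved under pics/ and viewed, at most 14 in all, crops included, and the job is handed in when it is done.

Besides the shell and the picture viewer there is one more tool, called after "Request:" as a command line: name --argument value ..., lists and objects as JSON in quotes. send_rows: Moves the arm, as the interface text tells. Its arguments: {"type":"object","properties":{"increments":{"type":"array"},"newtons":{"type":"number"}},"required":["increments"]}

```bash
mkdir -p pics
cat > h.py <<'E'
import numpy as np, cv2
from rig import robot
def cam(n):
    c=robot.camera(n); c['K']=np.array([[c['fx'],0,c['cx']],[0,c['fy'],c['cy']],[0,0,1]]); c['D']=np.array(c['dist_coeffs'],float); return c
def save(c,name): cv2.imwrite('pics/'+name,cv2.cvtColor(c['image'],cv2.COLOR_RGB2BGR))
def cloud(c):
    h,w=c['range_z'].shape; v,u=np.mgrid[:h,:w]
    p=cv2.undistortPoints(np.stack([u,v],-1).reshape(-1,1,2).astype(np.float64),c['K'],c['D']).reshape(h,w,2)
    z=c['range_z'][...,None]; P=np.concatenate([p*z,z],-1)
    return (P-np.array(c['t']))@np.array(c['R'])
E
python3 - <<'E'
from h import *
for n in('top','side'):
    c=cam(n); save(c,n+'0.png'); print(n,c['fx'],-np.array(c['R']).T@c['t'],np.array(c['R'])[2])
    np.savez(n+'0.npz',X=cloud(c),im=c['image'],z=c['range_z'])
o=robot.get_obs(); print(o)
E
```

```text
top 391.1601931815758 [ 0.42259318 -0.11223273  0.98046962] [ 0.10366948  0.00187886 -0.99461003]
side 480.93970866897683 [-0.53619669 -0.32876314  0.55263357] [ 0.89364238  0.19652414 -0.40346197]
{'time': 0.1, 'q': array([-1.35550405e+00,  5.28352575e-01,  1.43381200e+00, -2.45982098e-05,
        1.18137416e+00, -1.78516043e-01]), 'joint_velocities': array([-0.00183997, -0.00159914, -0.00223474, -0.00273797,  0.00165844,
        0.00053507]), 'joint_torque': array([-1.73128606e-04, -4.40985417e+01, -1.77151108e+01,  6.35087932e-02,
        5.34076814e-02, -3.96941027e-05]), 'position': array([ 0.23968639, -0.57650166,  0.2296701 ]), 'tool_rot': array([ 9.80675549e-01,  1.95638751e-01, -2.92631394e-05, -9.72666017e-04]), 'ft_force': array([-0.80460756, -0.513376  , -0.85324581]), 'moment': array([-0.00405561,  0.01058492, -0.02077224]), 'grip_force': 0.0, 'grip_width': 0.08710191096755016}
```

View pics/top0.png

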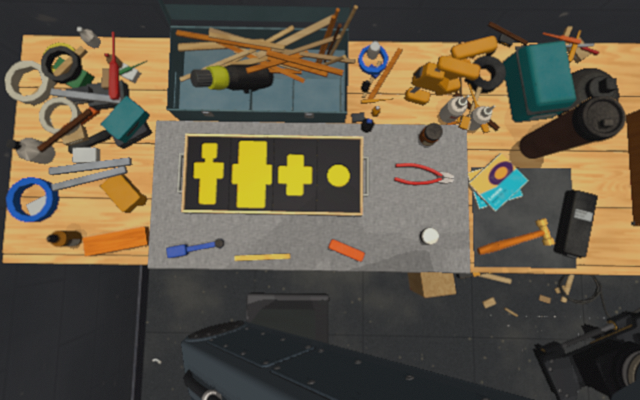

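View pics/side0.png

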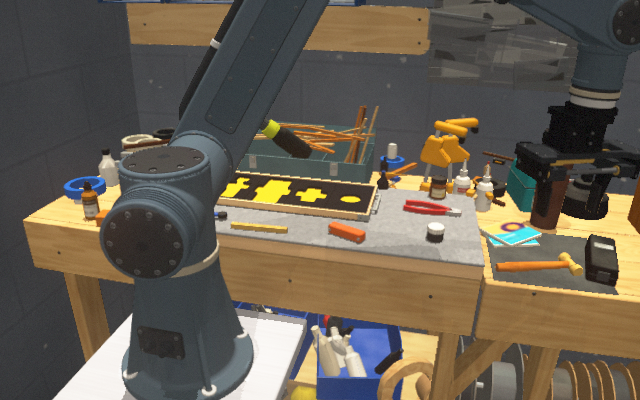

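The top view shows the pockets left to right: winder (208,175), cutters (252,175), hex keys (295,175) and pot (338,176). The cutters lie at (423,175), the pot at (430,236), the hex set at (346,250), the winder at (195,247), the brass bar at (262,257) and the jar at (431,135).

```bash
cat >> h.py <<'E'
def plane(c,uv,z):
    p=cv2.undistortPoints(np.float64(uv).reshape(-1,1,2),c['K'],c['D']).reshape(-1,2)
    R=np.array(c['R']);C=-R.T@np.array(c['t'])
    d=np.c_[p,np.ones(len(p))]@R
    return (C+d*((z-C[2])/d[:,2])[:,None])
def blob(c,box,f,z):
    u0,v0,u1,v1=box; hsv=cv2.cvtColor(c['image'],cv2.COLOR_RGB2HSV).astype(int)
    m=np.zeros(hsv.shape[:2],bool); m[v0:v1,u0:u1]=f(hsv)[v0:v1,u0:u1]
    v,u=np.nonzero(m); return plane(c,np.c_[u,v],z)
def rect(P):
    r=cv2.minAreaRect(np.float32(P[:,:2]*1000)); return np.round(r[0],1),np.round(r[1],1),round(r[2],1)
H=lambda a,b,s=120,v=60:(lambda h:(h[...,0]>=a)&(h[...,0]<=b)&(h[...,1]>s)&(h[...,2]>v))
E
python3 - <<'E'
from h import *
c=cam('top'); X=cloud(c)
yel=H(24,35,150,100)
for n,b in dict(pw=(190,135,228,212),pc=(229,135,275,212),ph=(276,135,315,212),pp=(322,155,356,195)).items():
    P=blob(c,b,yel,.053); print(n,len(P),P[:,:2].mean(0).round(4),rect(P))
    if n=='pw':
        for x in np.arange(P[:,0].min(),P[:,0].max(),.006):
            q=P[abs(P[:,0]-x)<.003]; print('  ',x.round(3),q[:,1].min().round(3),q[:,1].max().round(3)) if len(q) else 0
red=lambda h:((h[...,0]<8)|(h[...,0]>172))&(h[...,1]>120)&(h[...,2]>60)
dk=lambda h:(h[...,2]<70)
for n,b,f,z in [('cut_red',(385,155,460,195),red,.055),('bluehead',(160,235,230,262),H(100,130,120,50),.065),('knob',(210,236,230,252),dk,.065),('hex',(322,235,372,268),H(3,20,120,80),.067),('lid',(415,222,445,250),lambda h:(h[...,2]>190)&(h[...,1]<60),.077),('bar',(230,248,295,265),H(15,35,80,80),.055),('jarlid',(415,118,447,150),dk,.1)]:
    P=blob(c,b,f,z); print(n,len(P),P[:,:2].mean(0).round(4),rect(P), 'x',P[:,0].min().round(3),P[:,0].max().round(3),'y',P[:,1].min().round(3),P[:,1].max().round(3))
# height of cutters
Z=X[...,2]; hh=(Z>.051)&(Z<.075)
m=np.zeros_like(hh); m[155:195,385:462]=hh[155:195,385:462]; print('cut height',m.sum(),rect(X[m]),Z[200,420],Z[175,300],X[m].mean(0))
for n,(u0,u1,v0,v1),t in [('hex',(322,372,235,268),.057),('winder',(160,230,235,262),.053),('pot',(415,445,222,252),.065)]:
    m=np.zeros_like(hh); m[v0:v1,u0:u1]=(Z>t)[v0:v1,u0:u1]; print(n,m.sum(),rect(X[m]),Z[m].max())
m=np.zeros_like(hh);m[10:118,165:350]=1; print('toolbox',Z[m].max(),X[m][:,0].min())
mp=cv2.resize(c['image'][118:270,145:475],None,fx=2.4,fy=2.4,interpolation=cv2.INTER_CUBIC);cv2.imwrite('pics/crop0.png',mp[...,::-1])
E
```

```text
pw 1242 [0.5692 0.144 ] (array([569.7, 144.2]), array([148.4,  71.7]), 2.2)
   0.496 0.125 0.16
   0.502 0.125 0.165
   0.508 0.125 0.165
   0.514 0.125 0.166
   0.52 0.125 0.164
   0.526 0.123 0.164
   0.532 0.124 0.162
   0.538 0.124 0.164
   0.544 0.124 0.165
   0.55 0.124 0.165
   0.556 0.115 0.177
   0.562 0.108 0.18
   0.568 0.108 0.18
   0.574 0.108 0.18
   0.58 0.109 0.178
   0.586 0.109 0.178
   0.592 0.109 0.179
   0.598 0.109 0.177
   0.604 0.134 0.158
   0.61 0.127 0.163
   0.616 0.127 0.163
   0.622 0.125 0.163
   0.628 0.125 0.161
   0.634 0.125 0.161
   0.64 0.125 0.162
pc 2164 [0.5697 0.0402] (array([570.5,  40.6]), array([ 97. , 163.7]), 87.9)
ph 1039 [ 0.5696 -0.0637] (array([569.9, -64.1]), array([99.4, 81.6]), 0.8)
pp 423 [ 0.5694 -0.1672] (array([ 570. , -167.2]), array([53.3, 52.8]), 0.6)
cut_red 319 [ 0.5745 -0.3582] (array([ 573.1, -358.2]), array([110.6,  51.4]), 82.1) x 0.55 0.601 y -0.413 -0.301
bluehead 321 [0.3894 0.1855] (array([391.9, 174.1]), array([ 23.6, 110.1]), 12.0) x 0.371 0.407 y 0.12 0.228
knob 48 [0.4049 0.108 ] (array([404.5, 107.4]), array([
[... 218 characters left out ...]
8, 31.2]), 44.9) x 0.412 0.444 y -0.396 -0.362
bar 319 [0.3737 0.0102] (array([373.8,   9.2]), array([ 13.1, 131. ]), 3.1) x 0.365 0.383 y -0.056 0.075
jarlid 260 [ 0.6618 -0.3741] (array([ 660.5, -374.9]), array([38.8, 56.5]), 45.5) x 0.639 0.684 y -0.4 -0.35
cut height 483 (array([ 575.6, -371.6]), array([139.8,  51.2]), 89.8) 0.04370995647787332 0.054396972372188955 [ 0.57231805 -0.37541649  0.0569426 ]
hex 386 (array([ 399.6, -169.7]), array([123.7,  25.6]), 67.7) 0.9804696189558578
winder 460 (array([410. ,  59.8]), array([ 28.1, 343.9]), 8.9) 0.9804696189558578
pot 226 (array([ 428.3, -254.8]), array([ 34.6, 285.2]), 0.2) 0.9804696189558578
toolbox 0.9804696189558578 0.4225931789563583
```

View pics/crop0.png

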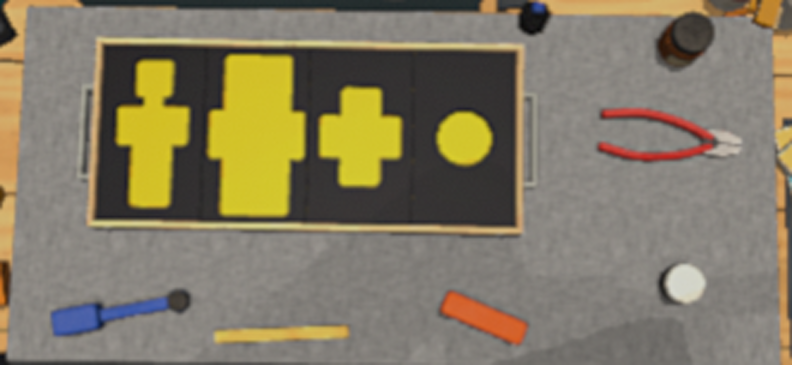

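The crop shows the winder pocket with its knob bay on the far side (crop 155,78), so the head has to point to −x. The winder's head is at its left end (77,320), the cutters' jaws point right and slightly down, and the pot lid is at (685,285). I'll do the pot first and move above it.

Request:
send_rows --increments '[0,0,0,2.7,2.83,-0.5,1,0,0,0,2.7,2.83,-0.5,1,0,0,0,2.7,2.83,-0.5,1,0,0,0,2.7,2.83,-0.5,1,0,0,0,2.7,2.83,-0.5,1,0,0,0,2.7,2.83,-0.5,1,0,0,0,2.7,2.83,-0.5,1,0,0,0,0,0,-3,1,0,0,0,0,0,-3,1,0,0,0,0,0,-2,1,0,0,0,0,0,0,1,0,0,0,0,0,0,1]' --newtons 20

```text
time: 1.15
position: [0.4284, -0.3783, 0.1146]
tool_rot: [0.981, 0.196, -0.001, -0.001]
ft_force: [-0.0, 0.3, -0.3]
grip_width: 0.0871
grip_force: 0.0
```

Request:
send_rows --increments '[0,0,0,0,0,-2.4,1,0,0,0,0,0,-2.4,1,0,0,0,0,0,0,1,0,0,0,0,0,0,0.3,0,0,0,0,0,0,0.3,0,0,0,0,0,0,0.3,0,0,0,0,0,0,0.3,0,0,0,0,0,0,0.3,0,0,0,0,0,0,0.3,0,0,0,0,0,0,0.3,0,0,0,0,0,0,0.3]'

```text
time: 2.07
position: [0.4289, -0.3791, 0.0677]
tool_rot: [0.981, 0.196, 0.0, 0.0]
ft_force: [-0.3, -0.6, -0.2]
grip_width: 0.0416
grip_force: 0.0
```

Request:
send_rows --increments '[0,0,0,0,0,0,0.3,0,0,0,0,0,0,0.3,0,0,0,0,0,0,0.3,0,0,0,0,0,0,0.3,0,0,0,0,0,2.5,0.3,0,0,0,0,0,3,0.3,0,0,0,0,0,3,0.3]'

```text
time: 2.65
position: [0.4282, -0.3783, 0.1524]
tool_rot: [0.981, 0.196, -0.001, -0.001]
ft_force: [0.7, -0.2, -0.2]
grip_width: 0.0356
grip_force: 20.0
```

Request:
send_rows --increments '[0,0,0,2.03,3.02,0,0.3,0,0,0,2.03,3.02,0,0.3,0,0,0,2.03,3.02,0,0.3,0,0,0,2.03,3.02,0,0.3,0,0,0,2.03,3.02,0,0.3,0,0,0,2.03,3.02,0,0.3,0,0,0,2.0,2.99,0,0.3,0,0,0,0,0,0,0.3,0,0,0,0,0,-3,0.3,0,0,0,0,0,-3,0.3,0,0,0,0,0,-1,0.3,0,0,0,0,0,-0.5,0.3,0,0,0,0,0,0,0.3]'

```text
time: 3.73
position: [0.5697, -0.1678, 0.0769]
tool_rot: [0.981, 0.195, -0.001, -0.001]
ft_force: [-0.5, 0.1, -0.3]
grip_width: 0.0356
grip_force: 20.0
```

Request:
send_rows --increments '[0,0,0,0,0,0,0.75,0,0,0,0,0,0,0.75,0,0,0,0,0,0,0.75,0,0,0,0,0,0,0.75,0,0,0,0,0,3,0.75,0,0,0,0,0,4,0.75,0,0,0,0,0,3.5,0.75,0,0,0.117,0.04,-2.27,0,0.75,0,0,0.117,0.04,-2.27,0,0.75,0,0,0.117,0.04,-2.27,0,0.75,0,0,0.117,0.04,-2.27,0,0.75,0,0,0.117,0.04,-2.27,0,0.75,0,0,0.117,0.04,-2.27,0,0.75,0,0,0.117,0.04,-2.27,0,0.75,0,0,0.117,0.04,-2.27,0,0.75,0,0,0.117,0.04,-2.27,0,0.75,0,0,0,0,0,0,0.75]'

```text
time: 5.15
position: [0.5743, -0.3776, 0.1832]
tool_rot: [0.75, 0.662, -0.001, 0.003]
ft_force: [0.4, -0.4, -0.7]
grip_width: 0.0653
grip_force: 0.0
```

```bash
cat >> h.py <<'E'
def st():
    from scipy.spatial.transform import Rotation as R
    o=robot.get_obs(); r=R.from_quat(o['tool_rot']).as_matrix(); print(o['position'].round(4),'yaw',np.degrees(np.arctan2(r[1,0],r[0,0])).round(1),'z',r[:,2].round(3),o['q'].round(2),o['grip_width'])
E
python3 - <<'E'
from h import *
st()
c=cam('side'); cv2.imwrite('pics/s1.png',cv2.resize(c['image'][150:270,180:500],None,fx=2.4,fy=2.4)[...,::-1])
E
```

```text
[ 0.5743 -0.3776  0.1832] yaw 82.9 z [ 0.002 -0.005 -1.   ] [-0.74  0.66  1.31 -0.    1.17 -0.62] 0.06526396591387144
```

View pics/s1.png

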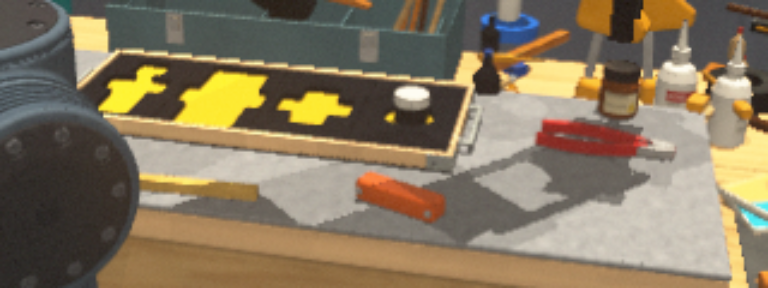

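The pot stands in its round pocket (crop 410,105), and the gripper is over the cutters (605,138). I'll go down to the cutters.

Request:
send_rows --increments '[0,0,0,0,0,-4,0.75,0,0,0,0,0,-4,0.75,0,0,0,0,0,-2.5,0.75,0,0,0,0,0,0,0.75,0,0,0,0,0,0,0.75]'

```text
time: 5.62
position: [0.5735, -0.3705, 0.0764]
tool_rot: [0.75, 0.662, -0.0, -0.002]
ft_force: [0.3, 0.1, 1.0]
grip_width: 0.065
grip_force: 0.0
```

Request:
send_rows --increments '[0,0,0,0,-0.1,-1.2,0.75,0,0,0,0,0,-0.8,0.75,0,0,0,0,0,0,0.75,0,0,0,0,0,0,0.35,0,0,0,0,0,0,0.35,0,0,0,0,0,0,0.35,0,0,0,0,0,0,0.35,0,0,0,0,0,0,0.35,0,0,0,0,0,0,0.35,0,0,0,0,0,0,0.35,0,0,0,0,0,0,0.35]' --newtons 30

```text
time: 6.53
position: [0.5741, -0.3734, 0.0582]
tool_rot: [0.75, 0.662, -0.0, 0.0]
ft_force: [-1.9, 0.8, 4.5]
grip_width: 0.0431
grip_force: 30.0
```

Request:
send_rows --increments '[0,0,0,0,0,2,0.35,0,0,0,0,0,4,0.35,0,0,0,0,0,4,0.35,0,0,0,0,0,2,0.35,0,0,-0.1208,-0.03,3.45,0,0.35,0,0,-0.1208,-0.03,3.45,0,0.35,0,0,-0.1208,-0.03,3.45,0,0.35,0,0,-0.1208,-0.03,3.45,0,0.35,0,0,-0.1208,-0.03,3.45,0,0.35,0,0,-0.1208,-0.03,3.45,0,0.35,0,0,-0.1208,-0.03,3.45,0,0.35,0,0,-0.1208,-0.03,3.45,0,0.35,0,0,-0.1208,-0.03,3.45,0,0.35,0,0,-0.1208,-0.03,3.45,0,0.35,0,0,-0.1208,-0.03,3.45,0,0.35,0,0,-0.1208,-0.03,3.45,0,0.35,0,0,0,0,0,0,0.35,0,0,0,0,0,0,0.35]'

```text
time: 8.03
position: [0.5701, 0.043, 0.1769]
tool_rot: [1.0, 0.001, -0.0, -0.0]
ft_force: [-0.5, -0.5, -1.3]
grip_width: 0.0434
grip_force: 29.9
```

Run:
```python
from h import *
st()
c=cam('top'); X=cloud(c); cv2.imwrite('pics/t1.png',cv2.resize(c['image'][110:270,150:470],None,fx=2.4,fy=2.4)[...,::-1])
```

```text
[0.5701 0.043  0.1769] yaw 0.1 z [-0.001  0.    -1.   ] [-0.12  0.52  1.62  0.    1.    1.45] 0.0434136702724231
```

View pics/t1.png

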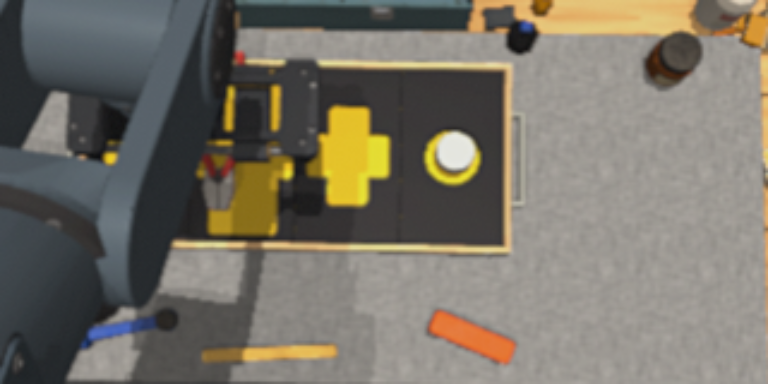

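The top view shows the held cutters with their jaw tip at full-image (240.8,196) and a handle end at (250,134). The pot is centred in its pocket.

Run:
```python
from h import *
c=cam('top')
print(plane(c,[[240.8,197],[250,134],[240,180],[237,178],[245,178]],.174).round(4)); st()
```

```text
[[0.5018 0.0409 0.174 ]
 [0.6354 0.0259 0.174 ]
 [0.5373 0.0438 0.174 ]
 [0.5414 0.0501 0.174 ]
 [0.5417 0.0335 0.174 ]]
[0.5707 0.0405 0.1771] yaw -0.1 z [-0. -0. -1.] [-0.12  0.52  1.62 -0.    1.    1.45] 0.043340649324902863
```

Request:
send_rows --increments '[0,0,0,0,0,-4,0.35,0,0,0,0,0,-3.5,0.35,0,0,0,0,0,-2,0.35,0,0,0,0,0,-0.9,0.35,0,0,0,0,0,-0.5,0.35,0,0,0,0,0,0,0.35,0,0,0,0,0,0,0.35]'

```text
time: 8.72
position: [0.5718, 0.04, 0.0694]
tool_rot: [1.0, -0.002, 0.001, 0.0]
ft_force: [-0.6, -0.3, -2.0]
grip_width: 0.0437
grip_force: 29.9
```

Request:
send_rows --increments '[0,0,0,0,0,-0.3,0.35,0,0,0,0,0,0,0.35,0,0,0,0,0,0,0.62,0,0,0,0,0,0,0.62,0,0,0,0,0,0,0.62,0,0,0,0,0,0,0.62]'

```text
time: 9.22
position: [0.571, 0.0408, 0.0661]
tool_rot: [1.0, -0.001, 0.001, 0.0]
ft_force: [-0.1, 0.4, -0.4]
grip_width: 0.0531
grip_force: 0.0
```

Request:
send_rows --increments '[0,0,0,0,0,2,0.62,0,0,0,0,0,4,0.62,0,0,0,0,0,4,0.62,0,0,0.1183,-1.78,-2.275,0,0.7,0,0,0.1183,-1.78,-2.275,0,0.7,0,0,0.1183,-1.78,-2.275,0,0.7,0,0,0.1183,-1.78,-2.275,0,0.7,0,0,0.1183,-1.78,-2.275,0,0.7,0,0,0.1183,-1.78,-2.275,0,0.7,0,0,0.1183,-1.78,-2.275,0,0.7,0,0,0.1183,-1.78,-2.275,0,0.7,0,0,0.1183,-1.78,-2.275,0,0.7,0,0,0.1183,-1.78,-2.275,0,0.7,0,0,0,0,0,-4,0.7,0,0,0,0,0,-3,0.7,0,0,0,0,0,0,0.7,0,0,0,0,0,0,0.7]'

```text
time: 10.63
position: [0.3922, -0.1855, 0.0948]
tool_rot: [0.832, 0.555, -0.001, -0.002]
ft_force: [0.1, -0.3, 0.6]
grip_width: 0.0605
grip_force: 0.0
```

Run:
```python
from h import *
st()
c=cam('side'); cv2.imwrite('pics/s2.png',cv2.resize(c['image'][150:270,180:500],None,fx=2.4,fy=2.4)[...,::-1])
```

```text
[ 0.3922 -0.1855  0.0948] yaw 67.4 z [-0.003  0.003 -1.   ] [-0.7   0.53  2.02  0.    0.59 -0.31] 0.06046733550982892
```

View pics/s2.png

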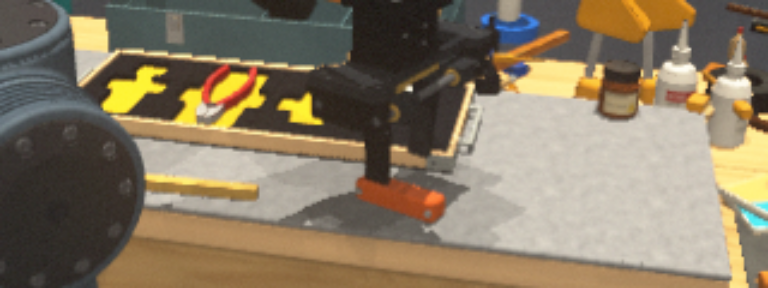

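The cutters lie in their pocket (crop 228,90), and the gripper stands over the orange hex set (400,200). I'll grasp it.

Request:
send_rows --increments '[0,0,0,0,0,-2,0.7,0,0,0,0,0,-1.3,0.7,0,0,0,0,0,0,0.15,0,0,0,0,0,0,0.15,0,0,0,0,0,0,0.15,0,0,0,0,0,0,0.15,0,0,0,0,0,0,0.15,0,0,0,0,0,0,0.15,0,0,0,0,0,0,0.15,0,0,0,0,0,0,0.15,0,0,0,0,0,0,0.15,0,0,0,0,0,0,0.15,0,0,0,0,0,0,0.15]'

```text
time: 11.77
position: [0.3933, -0.1863, 0.063]
tool_rot: [0.832, 0.555, 0.0, 0.0]
ft_force: [0.1, 0.5, 5.7]
grip_width: 0.0237
grip_force: 30.0
```

Request:
send_rows --increments '[0,0,0,0,0,3,0.15,0,0,0,0,0,4,0.15,0,0,0,0,0,4,0.15,0,0,-0.118,1.77,1.225,0,0.15,0,0,-0.118,1.77,1.225,0,0.15,0,0,-0.118,1.77,1.225,0,0.15,0,0,-0.118,1.77,1.225,0,0.15,0,0,-0.118,1.77,1.225,0,0.15,0,0,-0.118,1.77,1.225,0,0.15,0,0,-0.118,1.77,1.225,0,0.15,0,0,-0.118,1.77,1.225,0,0.15,0,0,-0.118,1.77,1.225,0,0.15,0,0,-0.118,1.77,1.225,0,0.15,0,0,0,0,0,-3,0.15,0,0,0,0,0,-3.5,0.15,0,0,0,0,0,-2,0.15,0,0,0,0,0,-1,0.15,0,0,0,0,0,0,0.15,0,0,0,0,0,0,0.15]'

```text
time: 13.35
position: [0.5701, -0.0638, 0.0774]
tool_rot: [1.0, -0.002, -0.0, -0.0]
ft_force: [0.4, -0.4, -0.9]
grip_width: 0.0237
grip_force: 30.0
```

Request:
send_rows --increments '[0,0,0,0,0,-0.6,0.15,0,0,0,0,0,0,0.15,0,0,0,0,0,0,0.5,0,0,0,0,0,0,0.5,0,0,0,0,0,0,0.5,0,0,0,0,0,0,0.5,0,0,0,0,0,0,0.5,0,0,0,0,0,3,0.5,0,0,0,0,0,4,0.5,0,0,0,0,0,3,0.5]'

```text
time: 14.18
position: [0.5703, -0.0637, 0.1732]
tool_rot: [1.0, -0.001, 0.0, -0.0]
ft_force: [1.4, 0.4, 1.2]
grip_width: 0.0433
grip_force: 0.0
```

Request:
send_rows --increments '[0,0,0.118,-1.163,1.455,0,0.6,0,0,0.118,-1.163,1.455,0,0.6,0,0,0.118,-1.163,1.455,0,0.6,0,0,0.118,-1.163,1.455,0,0.6,0,0,0.118,-1.163,1.455,0,0.6,0,0,0.118,-1.163,1.455,0,0.6,0,0,0.118,-1.163,1.455,0,0.6,0,0,0.118,-1.163,1.455,0,0.6,0,0,0.118,-1.163,1.455,0,0.6,0,0,0.118,-1.163,1.455,0,0.6,0,0,0.118,-1.163,1.455,0,0.6,0,0,0.118,-1.163,1.455,0,0.6,0,0,0.118,-1.163,1.455,0,0.6,0,0,0.118,-1.163,1.455,0,0.6,0,0,0.118,-1.163,1.455,0,0.6,0,0,0,0,0,-3.5,0.6,0,0,0,0,0,-3,0.6,0,0,0,0,0,0,0.6,0,0,0,0,0,0,0.6]'

```text
time: 15.77
position: [0.3946, 0.1545, 0.1058]
tool_rot: [0.634, 0.773, -0.001, -0.001]
ft_force: [-0.2, -0.2, 0.5]
grip_width: 0.0523
grip_force: 0.0
```

Run:
```python
from h import *
st()
a=cam('side');b=cam('top'); A=cv2.resize(a['image'][130:270,120:460],None,fx=2.2,fy=2.2);B=cv2.resize(b['image'][125:260,150:490],None,fx=2.2,fy=2.2)
cv2.imwrite('pics/s3.png',np.vstack([A,B])[...,::-1])
```

```text
[0.3946 0.1545 0.1058] yaw 101.2 z [-0.004 -0.    -1.   ] [ 0.11  0.5   2.04  0.    0.61 -0.09] 0.05229610699972773
```

View pics/s3.png

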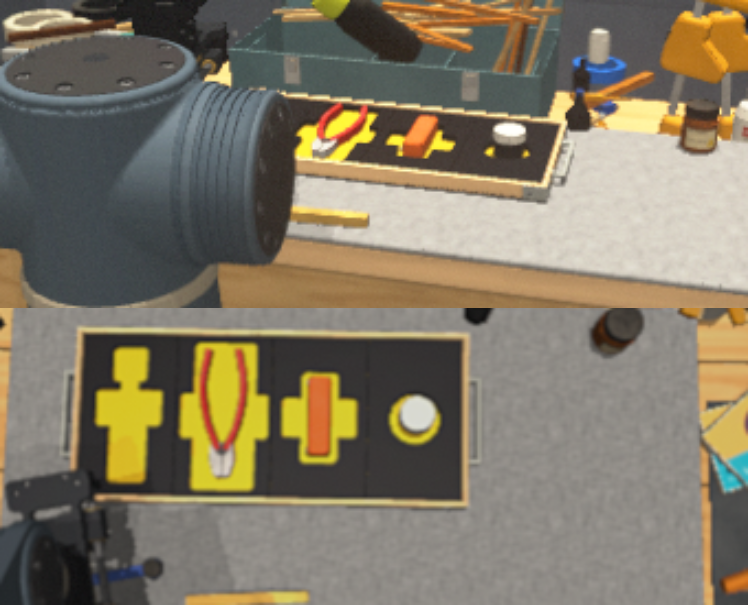

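Three tools are seated: cutters (lower crop 222,417), hex set (319,415) and pot (417,415). The gripper is over the winder arm (125,573). I'll grasp the winder.

Request:
send_rows --increments '[0,0,0,0.05,0,-2.5,0.6,0,0,0,0,0,-2.4,0.6,0,0,0,0,0,0,0.05,0,0,0,0,0,0,0.05,0,0,0,0,0,0,0.05,0,0,0,0,0,0,0.05,0,0,0,0,0,0,0.05,0,0,0,0,0,0,0.05,0,0,0,0,0,0,0.05,0,0,0,0,0,0,0.05,0,0,0,0,0,0,0.05,0,0,0,0,0,0,0.05,0,0,0,0,0,0,0.05,0,0,0,0,0,0,0.05]'

```text
time: 17.03
position: [0.3965, 0.1545, 0.0577]
tool_rot: [0.634, 0.773, 0.0, 0.0]
ft_force: [-0.1, -1.1, 4.6]
grip_width: 0.0116
grip_force: 29.9
```

Request:
send_rows --increments '[0,0,0,0,0,3,0.05,0,0,0,0,0,4,0.05,0,0,0,0,0,4,0.05,0,0,0.1145,1.51,-0.086,0,0.05,0,0,0.1145,1.51,-0.086,0,0.05,0,0,0.1145,1.51,-0.086,0,0.05,0,0,0.1145,1.51,-0.086,0,0.05,0,0,0.1145,1.51,-0.086,0,0.05,0,0,0.1145,1.51,-0.086,0,0.05,0,0,0.1145,1.51,-0.086,0,0.05,0,0,0.1145,1.51,-0.086,0,0.05,0,0,0.1145,1.51,-0.086,0,0.05,0,0,0.1145,1.51,-0.086,0,0.05,0,0,0.1145,1.51,-0.086,0,0.05,0,0,0.1145,1.51,-0.086,0,0.05,0,0,0,0,0,-4,0.05,0,0,0,0,0,0,0.05,0,0,0,0,0,0,0.05]'

```text
time: 18.53
position: [0.5744, 0.1442, 0.1247]
tool_rot: [0.0, 1.0, -0.0, -0.004]
ft_force: [0.2, 0.8, -0.4]
grip_width: 0.0117
grip_force: 29.9
```

Run:
```python
from h import *
st()
a=cam('side');b=cam('top'); A=cv2.resize(a['image'][130:270,120:460],None,fx=2.2,fy=2.2);B=cv2.resize(b['image'][125:260,150:490],None,fx=2.2,fy=2.2)
cv2.imwrite('pics/s4.png',np.vstack([A,B])[...,::-1])
P=blob(b,(185,125,235,230),H(100,130,120,50),.145); print(len(P),rect(P))
```

```text
[0.5744 0.1442 0.1247] yaw 180.0 z [-0.009 -0.    -1.   ] [ 0.06  0.62  1.6   0.    0.92 -1.51] 0.011675053527629993
260 (array([521.6, 139.6]), array([27. , 46.1]), 88.3)
```

View pics/s4.png

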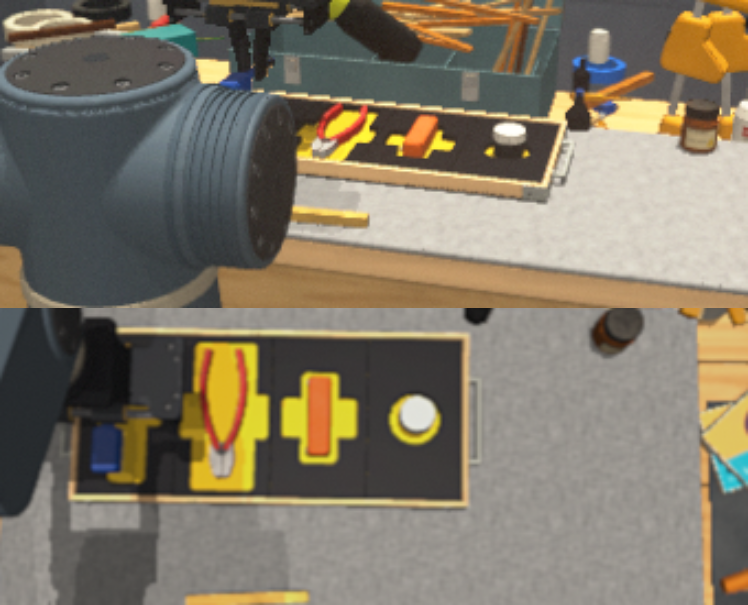

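The winder is held with its head toward the robot, over the head bay (lower crop 107,448), and it's well aligned. I'll lower it.

Request:
send_rows --increments '[0,0,0,0,0,-2.5,0.05,0,0,0,0,0,-2,0.05,0,0,0,0,0,-1,0.05,0,0,0,0,0,0,0.05,0,0,0,0,0,0,0.05]'

```text
time: 19.05
position: [0.5777, 0.1444, 0.0735]
tool_rot: [0.0, 1.0, 0.0, 0.0]
ft_force: [0.9, -0.1, -0.8]
grip_width: 0.0116
grip_force: 29.9
```

Request:
send_rows --increments '[0,0,0,0,0,-0.5,0.05,0,0,0,0,0,-0.2,0.05,0,0,0,0,0,0,0.05,0,0,0,0,0,0,0.38,0,0,0,0,0,0,0.38,0,0,0,0,0,0,0.38,0,0,0,0,0,0,0.38,0,0,0,0,0,0,0.38,0,0,0,0,0,0,0.38]'

```text
time: 19.8
position: [0.5773, 0.1443, 0.0656]
tool_rot: [0.0, 1.0, -0.0, -0.0]
ft_force: [-0.3, -0.1, -0.1]
grip_width: 0.0323
grip_force: 0.0
```

Request:
send_rows --increments '[0,0,0,0,0,2,0.38,0,0,0,0,0,4,0.38,0,0,0,0,0,4,0.38,0,0,0,0,0,4,0.38,0,0,0,-4,0,0,0.38,0,0,0,-4,0,0,0.38,0,0,0,-4,0,0,0.38,0,0,0,-2,3,0,0.38,0,0,0,0,4,0,0.38,0,0,0,0,4,0,0.38,0,0,0,0,0,0,0.38,0,0,0,0,0,0,0.38]'

```text
time: 20.8
position: [0.437, 0.256, 0.2057]
tool_rot: [-0.002, 1.0, -0.0, 0.0]
ft_force: [-0.7, -0.2, 0.1]
grip_width: 0.033
grip_force: 0.0
```

Run:
```python
from h import *
st()
b=cam('top'); X=cloud(b)
B=cv2.resize(b['image'][125:260,150:490],None,fx=2.2,fy=2.2)
a=cam('side'); A=cv2.resize(a['image'][130:270,120:460],None,fx=2.2,fy=2.2)
cv2.imwrite('pics/s5.png',np.vstack([A,B])[...,::-1])
P=blob(b,(185,125,235,225),H(100,130,120,50),.073); print(len(P),rect(P))
P=blob(b,(276,135,315,212),H(3,18,120,80),.075); print('hex',rect(P))
P=blob(b,(320,150,360,200),lambda h:(h[...,2]>190)&(h[...,1]<60),.085); print('lid',rect(P))
Z=X[...,2]
for n,(u,v) in dict(hex=(295,173),lid=(339,173)).items(): print(n,np.median(Z[v-3:v+4,u-3:u+4]))
```

```text
[0.437  0.256  0.2057] yaw -179.8 z [ 0.001 -0.    -1.   ] [ 0.31  0.4   1.75 -0.    0.98 -1.27] 0.032988679141617044
294 (array([557.7, 143. ]), array([108.9,  23.3]), 2.5)
hex (array([568.7, -64.2]), array([23.6, 83.3]), 89.4)
lid (array([ 571.9, -169.9]), array([32.8, 32.4]), 0.5)
hex 0.07463529261391583
lid 0.08506925149926535
```

View pics/s5.png

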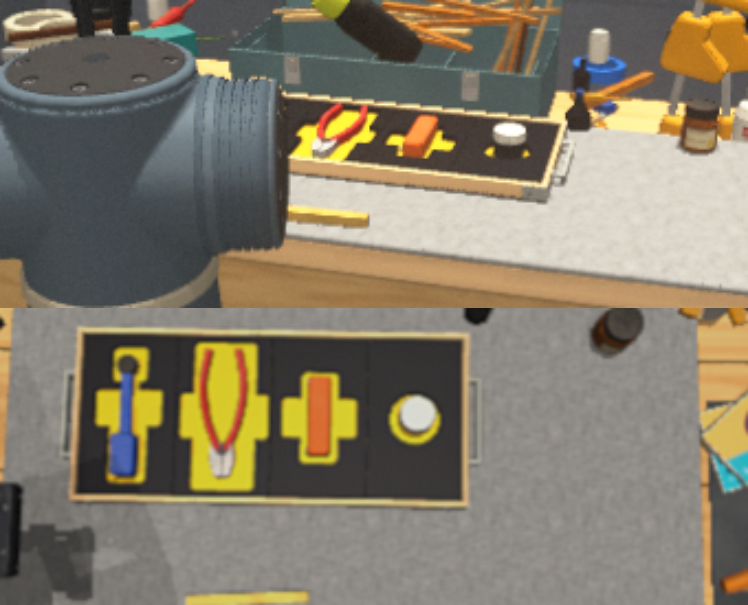

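All four tools are down in their cut-outs, and the jar and bar haven't moved: winder (lower crop 125,415), cutters (222,415), hex set (319,415), pot (417,415). The measured heights and centres fit the pockets.

```bash
python3 -c "
from rig import robot; print(robot.hand_in())"
```

```text
the job is handed in; nothing more can be done
None
```

I packed all four tools in their own cut-outs, left the jar and brass bar where they were, and handed the job in at about 21 s; no verdict was returned.

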